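# Rake donated sticks into rows and shut them in with the divider

## Task

Pick up the rake and comb the four loose sticks towards the robot until they all lie flat, side by side in parallel rows, in the near bay of the grey tray; move the sticks with the rake only, never touching them with the gripper. Then put the rake back on its rest, as it lay before, and stand the white divider board fully home and upright in the tray's two slots, behind the rows. Leave the other goods on the table undisturbed.

Things in the scene. Friction and masses are not known exactly. Their poses are not given: they have to be found in the camera images.
- tray: shallow grey tray fixed to the table, 316 (x) x 218 (y) x 50 mm high. Origin: centre of its underside; x points to the end far from the robot. Floor top 5 mm above the table. Inside: x -150 to 150, y -95 to 95 mm. The near bay is x -150 to -68 mm, up to the slots (see tray_slot); the sticks side by side fill 64 mm of it. The strip x 120 to 150 mm at the far end starts free of sticks
- tray_slot (a point): midway between the two upright slots for the divider, one in the inner face of each 14 mm side wall at tray x = -61 mm; this point at floor level, 5 mm above the table; axes as the tray's. Each slot is 14 mm wide (x), 10 mm deep (210 mm between the slot bottoms, along y), down to the floor; in its top 14 mm it flares to 32 mm wide
- stick0: wooden stick of square section, 140 mm long, 16 x 16 mm, 28 g, lying on the tray floor (it slides, does not roll); origin at its centre, y along its length
- stick1: wooden stick of square section, 140 mm long, 16 x 16 mm, 28 g, lying on the tray floor (it slides, does not roll); origin at its centre, y along its length
- stick2: wooden stick of square section, 140 mm long, 16 x 16 mm, 28 g, lying on the tray floor (it slides, does not roll); origin at its centre, y along its length
- stick3: wooden stick of square section, 140 mm long, 16 x 16 mm, 28 g, lying on the tray floor (it slides, does not roll); origin at its centre, y along its length
- rake_grip (a point): hand rake, 180 g, level in its rest: dark wooden handle along x (22 mm wide, 20 mm high, 190 mm long), a 140 mm crossbar along y at its +x end, seven 7 mm steel tines down from it with 14.5 mm gaps. Point: centre of the handle's section 65 mm behind the crossbar's middle, 72 mm above the tine tips; grip here across y. Tail 128 mm further back; x points to the crossbar, z up
- rake: the same rake, origin in the middle of the row of tine tips (row along y, 136 mm over all), axes as the rake's; the crossbar lies 60 to 82 mm above it
- rest_grip (a point): the rake's wooden rest, fixed: 6 mm base boards and, 100 mm to -x of this point, a yoke with a notch 32 mm wide (y), its floor 68 mm, its cheeks 82 mm above the table. Point: 78 mm above the table, where rake_grip lies when the rake is home (tines standing on the base, handle in the notch); x along the handle
- rack: low wooden slotted rack fixed to the table, 120 mm (x) x 72 mm (y), 40 mm high; origin under the middle of the slot that holds the divider; slots run along x, 12 mm wide, slot floor at 6 mm; a second, empty slot lies at y = +30 mm
- divider_center (a point): flat white divider board standing on edge in the rack, 200 mm long (x), 8 mm thick (y), 80 mm high (z), 90 g, point at its centre; its top edge is 86 mm above the table in the rack and 85 mm above the table when home in the tray (centre 45 mm)
- bottle: bystander: white plastic bottle, 60 mm thick, 190 mm high; origin under its centre
- mug: bystander: white mug, 80 mm wide, 90 mm high; origin under its centre
- jar: bystander: glass jar, 70 mm thick, 100 mm high; origin under its centre
- tape: bystander: cardboard ring, 84 mm across, 45 mm high; origin under its centre
- book: bystander: blue book lying flat, 150 x 110 x 22 mm; origin under its centre
- can: bystander: steel can, 70 mm thick, 100 mm high; origin under its centre

How it is judged:
By the outcome, as a careful person would: the job done as asked, in the order asked, and still so for the second after the job is handed in, with the robot touching nothing.
It also fails if it takes over 64 s, if anything falls off the work surface, if the arm or the gripper's body presses on something with over 40 N, if the wrist force passes 120 N, or if a joint passes its speed limit or range.

## Robot

A 6-joint arm with a two-finger parallel gripper is mounted at the origin on the work surface. World frame = base frame: x ahead of the robot, y to its left, z up, the work surface at z = 0. Lengths are in mm, angles in rad, forces in N, time in s.
With the tool pointing down it reaches from about 300 to 775 mm from the base axis. Payload 14.6 kg.
Tool frame: the origin (TCP) lies between the finger pads; the fingertips stand 8 mm ahead of it and the grasp point (between the pads) lies 11 mm behind it; z points along the fingers, y is the direction in which the jaws open and shut (so a half turn about z gives the same grasp; the last joint's range is limited). The gripper opens to 94 mm and grips with 3 to 60 N. Pads are 16 mm wide; open, the fingers measure 119 mm over their backs; the gripper's body (75 mm by 177 mm) begins 78 mm behind the grasp point.
Start: joints at [-1.301, 0.3, 1.521, -0, 1.321, -0.067], TCP at [181.75, -519.092, 213.446] pointing down, gripper open.
Joint ranges: [-3.03, 3.03], [-0.79, 2.21], [0.23, 2.52], [-1.04, 4.18], [0, 3.07], [-2.55, 2.55]. Speed limits (rad/s): [2.22, 2.22, 2.57, 3.14, 3.14, 3.14].

## Interface

Orientations are given as [roll, pitch, yaw] about the fixed x, y, z axes, in that order (R = Rz(yaw) Ry(pitch) Rx(roll)).
In Python, from cell import manip gives the robot as it stands. The module is installed in compiled form; this text tells all that it offers.
- The arm moves only by the tool send_rows, never from a script. Its argument "series" is a list that holds one entry, the list of rows, each a list of 5 numbers: the opening, from 0 (shut) to 1 (fully open), then the shift along the tool's x, y, z in mm, then the turn about the tool's z in degrees. In form: [[[gripper, dx, dy, dz, roll], ...]]. A call has 1 to 10 rows; each row is the pose to reach, as a shift and turn from the pose commanded when the call began, along the tool's axes at that moment; what a row does not reach only later rows make up. A row lasts 1/10 s, in which the tool goes at most 50 mm and 8.59 degrees, less where a joint would pass 70% of its speed; a pose out of reach is approached as far as the arm can. A call with a gripper value outside its range is refused whole. The fingers move at their own pace and stop on an object; "newtons" is the grip in N (left out, the last holds). Time passes only in rows, so rows that repeat a pose let the fingers close. It gives the time, the measured TCP pose, the force and the opening at its end, in the units of the state.
- manip.read_state(): the state, without advancing time (a new reading comes with each control period).
- manip.camera(name): name is "side" or "top"; returns a dict with "img" (384x512x3 uint8, red, green, blue), "vfov" (degrees; the focal length in pixels is half the picture's height over the tangent of half this angle, whatever the lens; pixels are square), "cx", "cy" (the principal point, pixels), "dist" ([k1, k2, p1, p2, k3] as OpenCV has them; the pictures are not rectified), "pose" (4x4, takes a point from camera to world coordinates). Camera axes: x right, y down, z forward; pixel columns grow to the right and rows downward; lengths in mm; the calibration is good to about 2 mm. A picture is of the moment at which its call begins. There is no depth.
- manip.sign_off(): hands the job in, once; it reports no verdict.
Trained networks look in a picture, given as the dict that the camera call returned (one of the last four; its "shot" number tells which), for a name from the list of things; names that differ only in an ending like _2 or _b are one class to them, and where a whole thing is asked for, a point or a joint stands for the part that bears it (a point fixed in the world has none). Each returns a list of dicts, best first, with "conf" (0 to 1); they miss things now and then, are a little off and sometimes report something else, mostly with a low value. They report only what shows in the picture. A call takes as long as a camera call.
- manip.find_in(target, picture): "rect" ([left, top, width, height] in pixels, round what is visible of it).
- manip.silhouettes(target, picture): "pixels" (384x512 bool, what is visible of it) and "rect" ([left, top, width, height] in pixels, round what is visible of it).
The state is a dict: "clock": time; "joints": joint angles; "qd": joint speeds; "effort": joint torques, N m; "eef_pos": TCP position; "eef_rot": TCP orientation; "wrist_force": force on the tool from outside, world axes, zero at the start; "moment": the same for the moment, N m; "finger_gap": finger opening in mm.
Only numpy, scipy, OpenCV 4.12 (cv2) and the standard library are available. Lean on these libraries where they do the work, as an engineer would, in place of code of your own. Each camera call takes 0.05 s, during which the arm holds its last target. There are 200 camera calls.

## Working session

There is one attempt and no reset: what is moved stays moved. The work goes in short steps, Python scripts to look and compute and a tool call to move; the robot and the scene stay as the last step left them, time stands still between calls to the robot, and variables do not carry over. Pictures are saved under pics/ and viewed, about 8 in all and at most 12, crops included, and the job is handed in when it is done.

Besides the shell and the picture viewer there is one more tool, called as a command line: name --argument value ..., lists and objects as JSON in quotes. send_rows: Moves the arm, as the interface text tells. Its arguments: {"type":"object","properties":{"series":{"type":"array"},"newtons":{"type":"number"}},"required":["series"]}

```bash
mkdir -p pics
cat > h.py <<'E'
import numpy as np, cv2
from cell import manip
def K(c):
    f=192/np.tan(np.radians(c["vfov"])/2); return np.array([[f,0,c["cx"]],[0,f,c["cy"]],[0,0,1.]])
def ray(c,uv):
    p=cv2.undistortPoints(np.array([[uv]],float),K(c),np.array(c["dist"],float))[0,0]
    P=np.array(c["pose"]); return P[:3,3],P[:3,:3]@np.array([p[0],p[1],1.])
def atz(c,uv,z):
    o,d=ray(c,uv); return o+d*(z-o[2])/d[2]
def tri(a,ua,b,ub):
    o1,d1=ray(a,ua);o2,d2=ray(b,ub)
    s=np.linalg.lstsq(np.c_[d1,-d2],o2-o1,rcond=None)[0]
    p,q=o1+d1*s[0],o2+d2*s[1]; return (p+q)/2,np.linalg.norm(p-q)
def proj(c,X):
    T=np.linalg.inv(np.array(c["pose"]));r=cv2.Rodrigues(T[:3,:3])[0]
    return cv2.projectPoints(np.array(X,float).reshape(-1,1,3),r,T[:3,3],K(c),np.array(c["dist"],float))[0][:,0]
def save(c,n,crop=None,s=1):
    im=c["img"][:,:,::-1]
    if crop: l,t,w,h=crop; im=im[t:t+h,l:l+w]
    cv2.imwrite("pics/"+n+".png",cv2.resize(im,None,fx=s,fy=s,interpolation=cv2.INTER_CUBIC))
E
python3 - <<'E'
from h import *
t=manip.camera("top");s=manip.camera("side")
save(t,"top0",s=1.5);save(s,"side0",s=1.5)
for c in(t,s):
    print(c["shot"],c["vfov"],c["cx"],c["cy"],np.round(c["pose"],3).tolist())
    for n in["tray","stick0","rake","rack","divider_center","bottle","mug","jar","tape","book","can","rest_grip"]:
        try: print(n,[(np.round(d["rect"]).tolist(),round(d["conf"],2)) for d in manip.find_in(n,c)[:5]])
        except Exception as e: print(n,e)
print(manip.read_state())
E
```

```text
1 44.34169978676092 252.26701254018508 198.43218722451766 [[-0.026, -0.981, 0.194, 319.631], [-1.0, 0.025, -0.009, 2.55], [0.004, -0.195, -0.981, 1352.271], [0.0, 0.0, 0.0, 1.0]]
tray [([200.0, 153.0, 83.0, 112.0], 0.94), ([216.0, 242.0, 52.0, 12.0], 0.63)]
stick0 [([224.0, 215.0, 46.0, 18.0], 0.82), ([218.0, 177.0, 50.0, 7.0], 0.77), ([216.0, 196.0, 46.0, 10.0], 0.75), ([216.0, 240.0, 49.0, 14.0], 0.52)]
rake [([333.0, 202.0, 49.0, 77.0], 0.74), ([307.0, 263.0, 30.0, 28.0], 0.66)]
rack [([114.0, 202.0, 32.0, 48.0], 0.94), ([136.0, 128.0, 44.0, 35.0], 0.47)]
divider_center [([121.0, 185.0, 21.0, 77.0], 0.68), ([202.0, 152.0, 80.0, 114.0], 0.65)]
bottle [([277.0, 96.0, 26.0, 38.0], 0.78), ([307.0, 266.0, 30.0, 26.0], 0.71), ([116.0, 202.0, 32.0, 46.0], 0.38)]
mug [([137.0, 129.0, 44.0, 37.0], 0.78)]
jar [([324.0, 125.0, 28.0, 34.0], 0.78)]
tape [([169.0, 269.0, 29.0, 31.0], 0.93)]
book [([199.0, 99.0, 41.0, 52.0], 0.84), ([167.0, 269.0, 30.0, 34.0], 0.61)]
can [([309.0, 263.0, 27.0, 30.0], 0.59)]
rest_grip [([327.0, 200.0, 53.0, 80.0], 0.97)]
2 51.37993107805064 251.8013985894288 195.
[... 965 characters left out ...]
6.0, 35.0], 0.59)]
{'clock': 1.3, 'joints': array([-1.30056031e+00,  2.99919114e-01,  1.52100289e+00,  1.02693650e-05,
        1.32071362e+00, -6.65802343e-02]), 'qd': array([ 9.18628470e-04, -4.13431683e-04, -6.71379602e-04,  6.69756498e-05,
       -8.74098903e-04, -8.48493932e-04]), 'effort': array([-9.38571575e-04, -5.31669116e+01, -3.52918375e+01,  7.08913151e-02,
        2.13339116e-02,  5.56310522e-05]), 'eef_pos': array([ 181.77224554, -519.07893307,  213.43386895]), 'eef_rot': array([-3.14155044e+00, -1.27868038e-05,  3.36813710e-01]), 'wrist_force': array([-0.22247489,  0.23237947, -0.56561052]), 'moment': array([0.01072138, 0.03207526, 0.01502564]), 'finger_gap': 94.22342963612529}
```

View pics/top0.png

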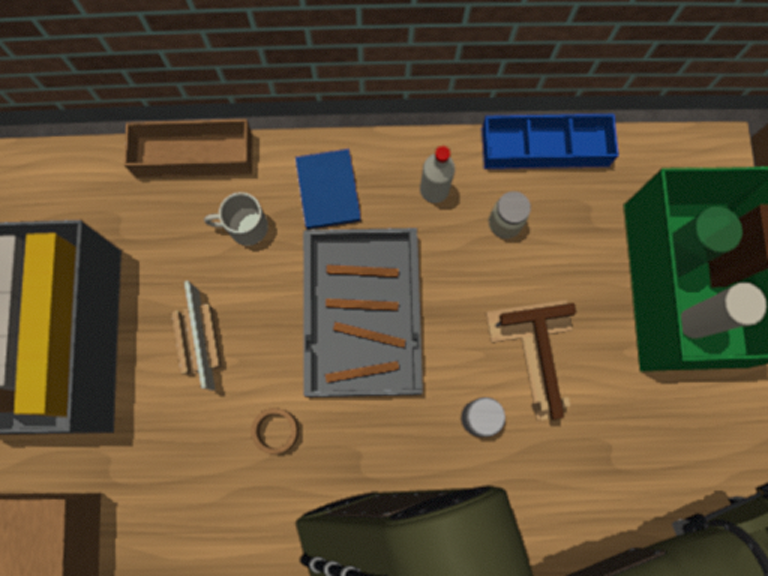

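View pics/side0.png

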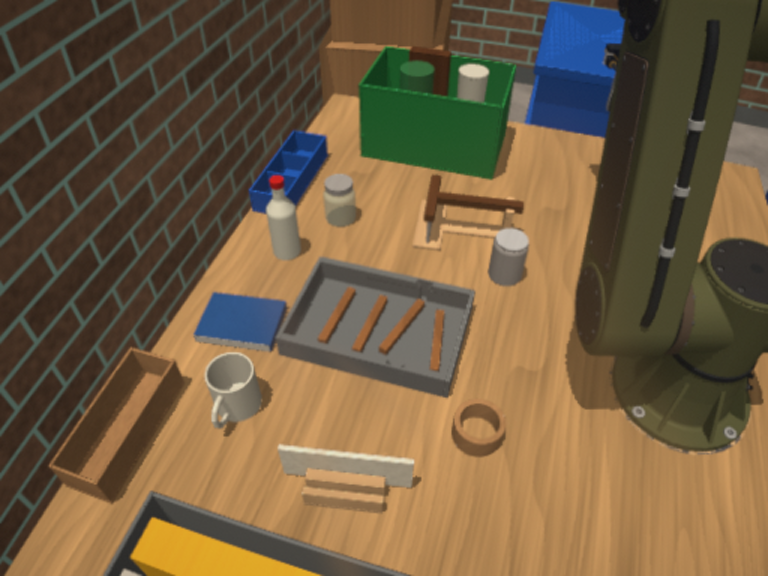

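The top view shows the tray in the centre (top0 px ~300-420, 230-395) with four sticks. The rake lies on its rest at right (crossbar ~(538,314), tail ~(558,415)), the divider is in the rack at left (190,285)-(208,388), and the can is near (485,417). The side view agrees. Next I fit box models to the silhouettes in both views.

```bash
cat > fit.py <<'E'
from h import *
from scipy.optimize import minimize
from scipy.spatial.transform import Rotation as R
SS=4
def box(x0,x1,y0,y1,z0,z1): return np.array([[x,y,z] for x in(x0,x1) for y in(y0,y1) for z in(z0,z1)],float)
M={"tray":[box(-158,158,-109,109,0,50)],"stick":[box(-8,8,-70,70,-8,8)],
 "div":[box(-100,100,-4,4,-40,40)],
 "rake":[box(-193,0,-11,11,-10,10)+[65,0,0],box(54,76,-70,70,-12,10)]+[box(61.5,68.5,y-3.5,y+3.5,-72,-10) for y in np.linspace(-64.5,64.5,7)],
 "cyl":None}
def render(c,parts,win):
    l,t,w,h=win; im=np.zeros((h*SS,w*SS),np.uint8)
    for P in parts:
        uv=(proj(c,P)-[l,t]+.5)*SS-.5
        cv2.fillConvexPoly(im,cv2.convexHull(np.round(uv*16).astype(np.int32)),1,shift=4)
    return cv2.resize(im.astype(np.float32),(w,h),interpolation=cv2.INTER_AREA)
def fit(model,p0,obs,free=(1,1,0,1),ign={}):
    """p=[x,y,z,yaw]; obs list of (cam,mask)"""
    p0=np.array(p0,float);fr=np.array(free,bool)
    def win(m):
        l,t,w,h=cv2.boundingRect(m.astype(np.uint8));return max(l-15,0),max(t-15,0),min(w+30,512-l),min(h+30,384-t)
    W=[win(m) for _,m in obs]
    def T(v):
        p=p0.copy();p[fr]=v*sc[fr]+p0[fr];return p
    sc=np.array([10,10,10,.1])
    def cost(v):
        p=T(v);Rz=R.from_euler("z",p[3]).as_matrix();e=0
        parts=[b@Rz.T+p[:3] for b in model]
        for i,(c,m) in enumerate(obs):
            l,t,w,h=W[i];r=render(c,parts,W[i]);d=np.abs(r-m[t:t+h,l:l+w])
            if i in ign: d=d*(~ign[i][t:t+h,l:l+w])
            e+=d.sum()/m.sum()
        return e
    best=None
    for k in range(4):
        v0=np.zeros(fr.sum()) if best is None else best.x
        S=np.vstack([v0]+[v0+np.eye(fr.sum())[j]*(1.5 if k%2==0 else -.6) for j in range(fr.sum())])
        r=minimize(cost,v0,method="Nelder-Mead",options=dict(initial_simplex=S,xatol=.005,fatol=1e-4))
        if best is None or r.fun<best.fun: best=r
    return T(best.x),best.fun
def sil(n,c,k=0):
    return manip.silhouettes(n,c)
E
python3 - <<'E'
from fit import *
import pickle
t=manip.camera("top");s=manip.camera("side")
def m(n,c,i=0): return manip.silhouettes(n,c)[i]["pixels"]
def cen(mm): ys,xs=np.nonzero(mm);return xs.mean(),ys.mean()
for n,mod,z in(("tray","tray",0),("rake","rake",78),("divider_center","div",46)):
    a,b=m(n,t),m(n,s); print(n,a.sum(),b.sum(),np.round(cen(a)),np.round(cen(b)))
    g=atz(t,cen(a),z)
    ign={}
    if mod=="div":
        k=np.ones((3,3),np.uint8)
        ign={i:(cv2.dilate(m("rack",c).astype(np.uint8),k)>0)&~mm for i,(c,mm) in enumerate(((t,a),(s,b)))}
    for obs,f in(([(t,a),(s,b)],(1,1,0,1)),([(t,a),(s,b)],(1,1,1,1)),([(t,a)],(1,1,0,1)),([(s,b)],(1,1,0,1))):
        if len(obs)==1 and ign: ig={0:ign[0 if obs[0][0] is t else 1]}
        else: ig=ign
        p,e=fit(M[mod],[g[0]-(20 if mod=="rake" else 0),g[1],z,0],obs,f,ig); print("  ",np.round(p,3),round(e,3))
for c in(t,s):
    for d in manip.silhouettes("stick0",c)[:5]:
        mm=d["pixels"]; g=atz(c,cen(mm),13); p,e=fit(M["stick"],[g[0],g[1],13,0],[(c,mm)])
        print("stick",round(d["conf"],2),mm.sum(),np.round(p,3),round(e,3))
    for n,h in(("can",100),("jar",100),("tape",45),("mug",90),("bottle",190),("book",22)):
        d=manip.silhouettes(n,c)[:1]
        if d: print(n,round(d[0]["conf"],2),np.round(atz(c,cen(d[0]["pixels"]),h/2)[:2]))
    d=manip.silhouettes("rack",c)[0]["pixels"];print("rack",np.round(atz(c,cen(d),20)))
E
```

```text
tray 7331 7375 [240. 207.] [252. 217.]
   [ 5.56657e+02  2.50360e+01  0.00000e+00 -5.00000e-03] 0.352
   [ 5.56843e+02  2.45650e+01 -1.70900e+00 -5.00000e-03] 0.349
   [ 5.56108e+02  2.44600e+01  0.00000e+00 -4.00000e-03] 0.197
   [ 5.57268e+02  2.61250e+01  0.00000e+00 -2.00000e-03] 0.151
rake 1078 641 [362. 231.] [309. 135.]
   [ 4.70331e+02 -3.06678e+02  7.80000e+01  1.33000e-01] 0.404
   [ 4.70543e+02 -3.07524e+02  7.54680e+01  1.29000e-01] 0.394
   [ 4.70039e+02 -3.06937e+02  7.80000e+01  1.26000e-01] 0.099
   [ 4.72186e+02 -3.05656e+02  7.80000e+01  1.61000e-01] 0.286
divider_center 603 1336 [132. 225.] [230. 309.]
   [5.14356e+02 3.29056e+02 4.60000e+01 1.77000e-01] 0.109
   [5.14090e+02 3.28899e+02 4.49670e+01 1.78000e-01] 0.104
   [5.13312e+02 3.28494e+02 4.60000e+01 1.79000e-01] 0.041
   [5.14377e+02 3.29577e+02 4.60000e+01 1.71000e-01] 0.06
stick 0.84 314 [ 5.13999e+02  1.05140e+01  1.30000e+01 -2.71000e-01] 0.104
stick 0.75 309 [4.43398e+02 2.59460e+01 1.30000e+01 1.52000e-01] 0.111
stick 0.7 276 [ 5.73131e+02  2.53550e+01  1.30000e+01 -9.10000e-02] 0.244
stick 0.57 285 [ 6.39569e+02  2.21720e+01  1.30000e+01 -8.00000e-02] 0.178
stick 0.5 7227 [ 5.49583e+02  3.55090e+01  1.30000e+01 -2.80000e-02] 0.954
can 0.68 [ 350. -192.]
jar 0.67 [ 736. -265.]
tape 0.84 [335. 190.]
mug 0.91 [742. 254.]
bottle 0.77 [ 801. -126.]
book 0.84 [810.  88.]
rack [512. 339.  20.]
stick 0.89 313 [ 5.16613e+02  1.06450e+01  1.30000e+01 -2.76000e-01] 0.164
stick 0.84 322 [ 5.74398e+02  1.76880e+01  1.30000e+01 -8.20000e-02] 0.206
stick 0.77 257 [4.46457e+02 1.93190e+01 1.30000e+01 1.56000e-01] 0.146
stick 0.56 275 [ 6.42119e+02  2.12530e+01  1.30000e+01 -8.90000e-02] 0.181
can 0.93 [ 352. -191.]
jar 0.84 [ 737. -263.]
tape 0.79 [338. 190.]
mug 0.64 [741. 251.]
book 0.58 [811.  90.]
rack [510. 355.  20.]
```

```bash
cat >> h.py <<'E'
def go(x,y,z,yaw,cur=None):
    """shift/turn in tool axes from cur (x,y,z,yaw) or the state to a world TCP target, tool down"""
    if cur is None:
        s=manip.read_state();cur=[*s["eef_pos"],s["eef_rot"][2]]
    a=cur[3];dx,dy=x-cur[0],y-cur[1]
    w=(cur[3]-yaw+np.pi)%(2*np.pi)-np.pi
    return np.round([dx*np.cos(a)+dy*np.sin(a),dx*np.sin(a)-dy*np.cos(a),cur[2]-z,np.degrees(w)],1).tolist()
E
python3 -c "
from h import *
print(go(470.3,-306.7,213.4,.131))"
```

```text
[342.5, -105.1, 0.0, 11.8]
```

send_rows --series '[[[1, 342.5, -105.3, 0, 11.8], [1, 342.5, -105.3, 0, 11.8], [1, 342.5, -105.3, 0, 11.8], [1, 342.5, -105.3, 0, 11.8], [1, 342.5, -105.3, 0, 11.8], [1, 342.5, -105.3, 0, 11.8], [1, 342.5, -105.3, 0, 11.8], [1, 342.5, -105.3, 0, 11.8], [1, 342.5, -105.3, 0, 11.8], [1, 342.5, -105.3, 0, 11.8]]]' --newtons 50

```text
clock: 3.6
eef_pos: [469.5, -307.2, 213.4]
eef_rot: [3.142, 0.0, 0.131]
wrist_force: [-0.0, -1.0, -0.6]
finger_gap: 93.7
```

send_rows --series '[[[1, 0, 0, 50, 0], [1, 0, 0, 90, 0], [1, 0, 0, 90, 0]]]'

```text
clock: 3.9
eef_pos: [467.0, -306.3, 119.0]
eef_rot: [-3.136, 0.006, 0.129]
wrist_force: [0.5, 0.1, -0.9]
finger_gap: 93.8
```

Run:
```python
from h import *
s=manip.camera("side");t=manip.camera("top")
q=manip.read_state();print(q["eef_pos"])
a=s["img"][80:230,220:400,::-1];b=t["img"][150:300,290:430,::-1].copy()
cv2.imwrite("pics/g1.png",np.hstack([cv2.resize(a,(480,400),interpolation=2),cv2.resize(b,(320,400))]))
```

```text
[ 469.685788   -307.65403644  124.67925503]
```

View pics/g1.png

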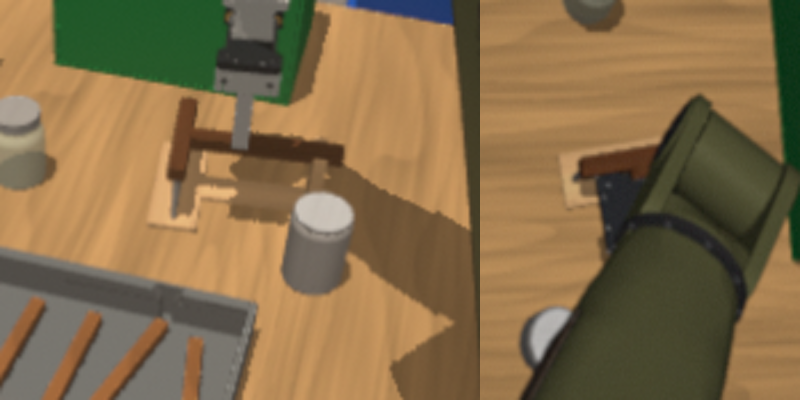

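The gripper is above the handle, about 65 mm behind the crossbar (side crop (240,140)), and clear of the can. Descend and grip.

send_rows --series '[[[1, 0, 0, 40, 0], [1, 0, 0, 56.4, 0], [1, 0, 0, 56.4, 0], [0, 0, 0, 56.4, 0], [0, 0, 0, 56.4, 0], [0, 0, 0, 56.4, 0], [0, 0, 0, 56.4, 0], [0, 0, 0, 56.4, 0], [0, 0, 0, 56.4, 0], [0, 0, 0, 56.4, 0]]]'

```text
clock: 5.0
eef_pos: [470.2, -306.5, 67.1]
eef_rot: [-3.142, 0.0, 0.131]
wrist_force: [0.3, 0.1, -0.3]
finger_gap: 41.3
```

Run:
```python
from h import *
s=manip.read_state();print(s)
```

```text
{'clock': 5.0, 'joints': array([-6.42959963e-01,  4.86399050e-01,  1.62806789e+00,  2.47854548e-05,
        1.02714718e+00,  7.96998249e-01]), 'qd': array([0.00134751, 0.00213649, 0.00072409, 0.00158291, 0.00078055,
       0.00073269]), 'effort': array([-1.52642751e-03, -5.85917616e+01, -3.02504826e+01,  5.43053553e-02,
       -3.84925457e-02, -1.51066383e-04]), 'eef_pos': array([ 470.21371144, -306.5244531 ,   67.08102348]), 'eef_rot': array([-3.14156248e+00,  5.34122699e-07,  1.30825294e-01]), 'wrist_force': array([ 0.27864475,  0.09763336, -0.26315155]), 'moment': array([-0.00034399,  0.00326496,  0.01983343]), 'finger_gap': 41.31432056699779}
```

send_rows --series '[[[0, 0, 0, 0, 0], [0, 0, 0, 0, 0], [0, 0, 0, 0, 0], [0, 0, 0, 0, 0], [0, 0, 0, 0, 0], [0, 0, 0, -20, 0], [0, 0, 0, -40, 0], [0, 0, 0, -80, 0], [0, 0, 0, -123, 0], [0, 0, 0, -123, 0]]]'

```text
clock: 6.0
eef_pos: [471.8, -307.6, 195.7]
eef_rot: [3.136, -0.006, 0.131]
wrist_force: [0.7, 0.3, -1.9]
finger_gap: 21.4
```

Run:
```python
from fit import *
t=manip.camera("top");s=manip.camera("side");q=manip.read_state();print(q["eef_pos"],q["eef_rot"],q["wrist_force"],q["moment"],q["finger_gap"])
b=s["img"][50:200,220:400,::-1]
cv2.imwrite("pics/g2.png",cv2.resize(b,(720,600),interpolation=2))
print(go(627,20,190,-.005))
```

```text
[ 470.19577944 -306.50159613  190.14057159] [ 3.14104820e+00 -5.41723197e-04  1.30850942e-01] [-0.89385053 -0.69644475 -1.65947873] [ 0.04921073  0.07212882 -0.01875458] 21.95788213526909
[198.1, -303.3, 0.1, 7.8]
```

View pics/g2.png

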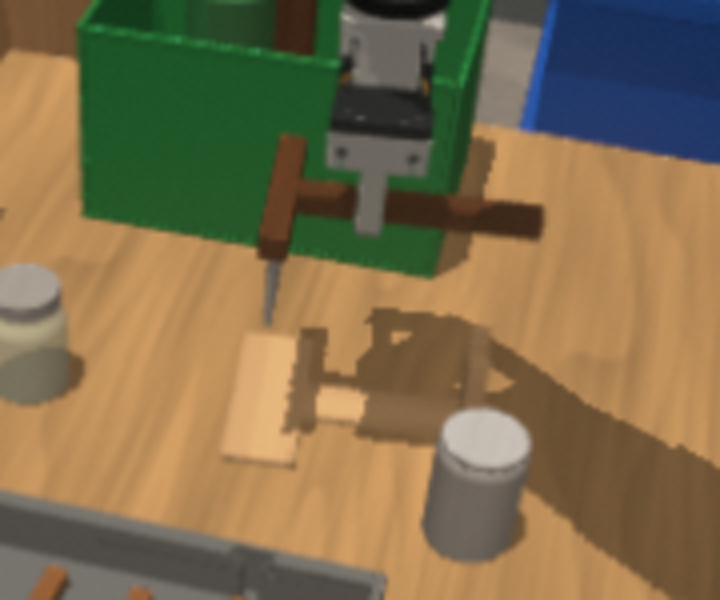

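Rake is held level, tines clear. Carry it over the far strip of the tray.

send_rows --series '[[[0, 20, -31, 0, 1], [0, 45, -70, 0, 2], [0, 72, -110, 0, 4], [0, 98, -150, 0, 6], [0, 124, -190, 0, 7.8], [0, 150, -230, 0, 7.8], [0, 176, -270, 0, 7.8], [0, 190, -292, 0, 7.8], [0, 198.1, -303.3, 0, 7.8], [0, 198.1, -303.3, 0, 7.8]]]'

```text
clock: 7.1
eef_pos: [626.9, 20.9, 188.3]
eef_rot: [-3.142, 0.002, -0.004]
wrist_force: [-0.1, -0.2, -2.1]
finger_gap: 21.9
```

send_rows --series '[[[0, 0, 0, 0, 0], [0, 0, 0, 40, 0], [0, 0, 0, 70, 0], [0, 0, 0, 70, 0], [0, 0, 0, 70, 0]]]'

```text
clock: 7.6
eef_pos: [627.1, 18.9, 121.0]
eef_rot: [3.142, -0.0, -0.007]
wrist_force: [0.7, -0.0, -1.4]
finger_gap: 21.4
```

Run:
```python
from fit import *
t=manip.camera("top");s=manip.camera("side");q=manip.read_state();print(q["eef_pos"],q["eef_rot"],q["wrist_force"],q["finger_gap"])
X=q["eef_pos"]
m=manip.silhouettes("rake",s);print([(d["conf"],d["rect"]) for d in m])
print("tines exp",proj(s,[[X[0]+65,X[1]+y,X[2]-61] for y in(-68,68)]))
im=s["img"][100:280,150:390,::-1]
cv2.imwrite("pics/g3.png",cv2.resize(im,(800,600),interpolation=2))
```

```text
[627.84619293  19.34499164 122.28854092] [ 3.14150223e+00 -3.02012535e-03 -6.06529305e-03] [ 0.76778842  0.80063004 -1.17609624] 21.4494431048729
[(0.64, [191.0, 178.4, 84.7, 32.5])]
tines exp [[215.03143396 177.04864363]
 [197.14136647 211.08985915]]
```

View pics/g3.png

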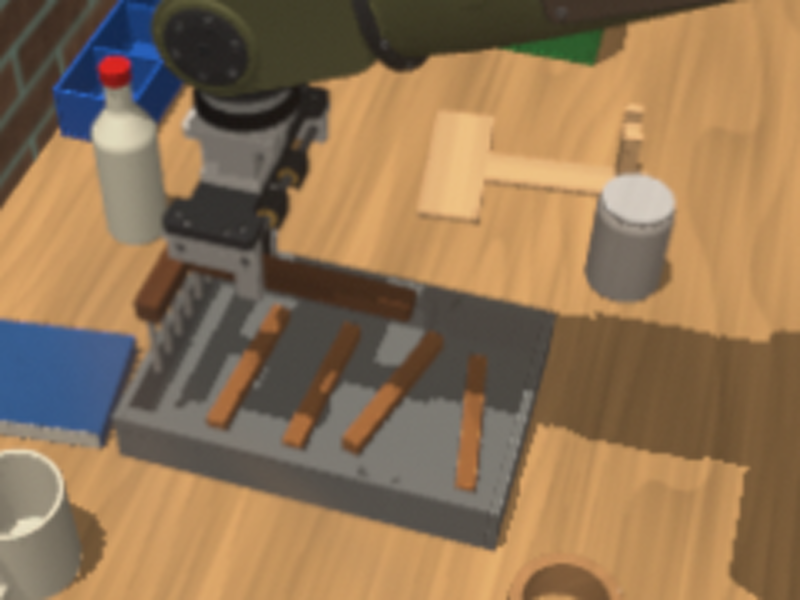

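Tine tips show at crop (150,365), i.e. within 2 px of where expected, in the free far strip. Lower slowly, shifted 7 mm nearer.

send_rows --series '[[[0, -7, 0, 15, 0], [0, -7, 0, 30, 0], [0, -7, 0, 40, 0], [0, -7, 0, 46, 0], [0, -7, 0, 50, 0], [0, -7, 0, 52, 0], [0, -7, 0, 52.5, 0], [0, -7, 0, 52.5, 0], [0, -7, 0, 52.5, 0]]]'

```text
clock: 8.65
eef_pos: [620.2, 20.1, 67.9]
eef_rot: [3.142, -0.001, -0.005]
wrist_force: [-0.1, 0.4, -1.8]
finger_gap: 21.6
```

send_rows --series '[[[0, -5, 0, 0, 0], [0, -15, 0, 0, 0], [0, -27, 0, 0, 0], [0, -40, 0, 0, 0], [0, -53, 0, 0, 0], [0, -66, 0, 0, 0], [0, -79, 0, 0, 0], [0, -92, 0, 0, 0], [0, -102, 0, 0, 0], [0, -110, 0, 0, 0]]]'

```text
clock: 9.65
eef_pos: [509.4, 20.7, 67.8]
eef_rot: [-3.142, -0.0, -0.005]
wrist_force: [0.1, -0.1, -1.5]
finger_gap: 21.4
```

Run:
```python
from fit import *
t=manip.camera("top");s=manip.camera("side");q=manip.read_state();print(q["eef_pos"],q["eef_rot"],q["wrist_force"],q["finger_gap"])
im=s["img"][130:280,170:370,::-1]
cv2.imwrite("pics/g4.png",cv2.resize(im,(800,600),interpolation=2))
for d in manip.silhouettes("stick0",s)[:5]:
    ys,xs=np.nonzero(d["pixels"]);p,e=fit(M["stick"],[*atz(s,(xs.mean(),ys.mean()),13),0],[(s,d["pixels"])]);print(round(d["conf"],2),np.round(p,3),round(e,2))
```

```text
[509.42547689  20.68269473  67.70946785] [-3.14158386e+00  7.87953237e-05 -5.25814641e-03] [-0.2801133  -1.1297608  -1.37000769] 21.542249541408015
0.75 [4.47143e+02 1.85630e+01 1.30000e+01 1.59000e-01] 0.5
0.55 [ 5.48102e+02  2.30180e+01  1.30000e+01 -1.70000e-02] 0.45
0.5 [5.66472e+02 1.68880e+01 1.30000e+01 8.00000e-03] 0.56
0.48 [ 5.20401e+02  2.74610e+01  1.30000e+01 -1.92000e-01] 1.15
```

View pics/g4.png

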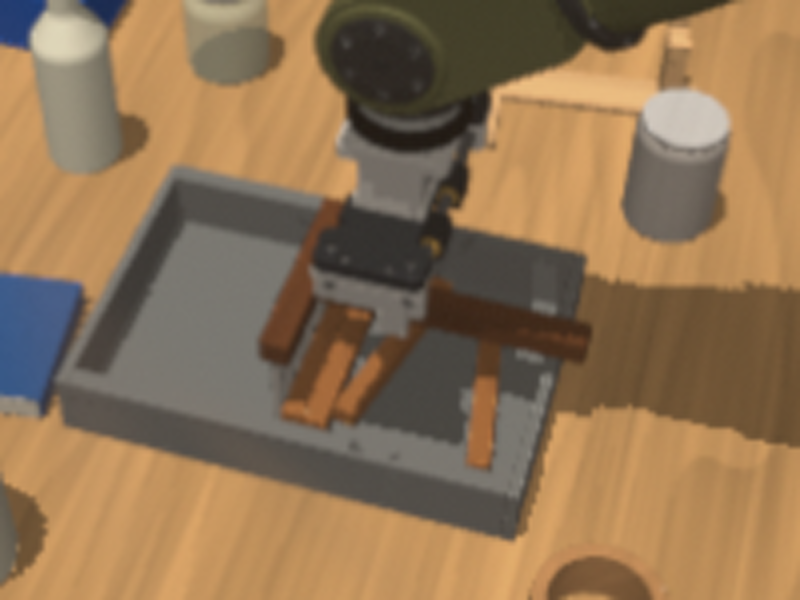

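Far two sticks are against the tines and aligned, the third is next; all flat. Keep pulling.

send_rows --series '[[[0, -8, 0, 0, 0], [0, -18, 0, 0, 0], [0, -28, 0, 0, 0], [0, -38, 0, 0, 0], [0, -48, 0, 0, 0], [0, -57, 0, 0, 0], [0, -65, 0, 0, 0], [0, -72, 0, 0, 0], [0, -77, 0, 0, 0], [0, -80, 0, 0, 0]]]'

```text
clock: 10.8
eef_pos: [429.7, 21.1, 67.6]
eef_rot: [3.142, -0.0, -0.005]
wrist_force: [1.2, 0.5, -1.5]
finger_gap: 21.4
```

send_rows --series '[[[0, -2, 0, 0, 0], [0, -4, 0, 0, 0], [0, -6, 0, 0, 0], [0, -8, 0, 0, 0], [0, -10, 0, 0, 0], [0, -12, 0, 0, 0]]]'

```text
clock: 11.4
eef_pos: [417.9, 21.1, 67.6]
eef_rot: [3.142, -0.0, -0.005]
wrist_force: [0.6, -0.3, -1.3]
finger_gap: 21.6
```

Run:
```python
from fit import *
s=manip.camera("side");q=manip.read_state();print(q["eef_pos"],q["eef_rot"],q["wrist_force"],q["finger_gap"])
im=s["img"][150:280,210:370,::-1]
cv2.imwrite("pics/g5.png",cv2.resize(im,(738,600),interpolation=2))
```

```text
[417.64709003  21.15926762  67.49993778] [-3.14156979e+00  2.36449680e-04 -5.28581872e-03] [ 0.18756749  0.44364681 -1.04421366] 21.92298589201398
```

View pics/g5.png

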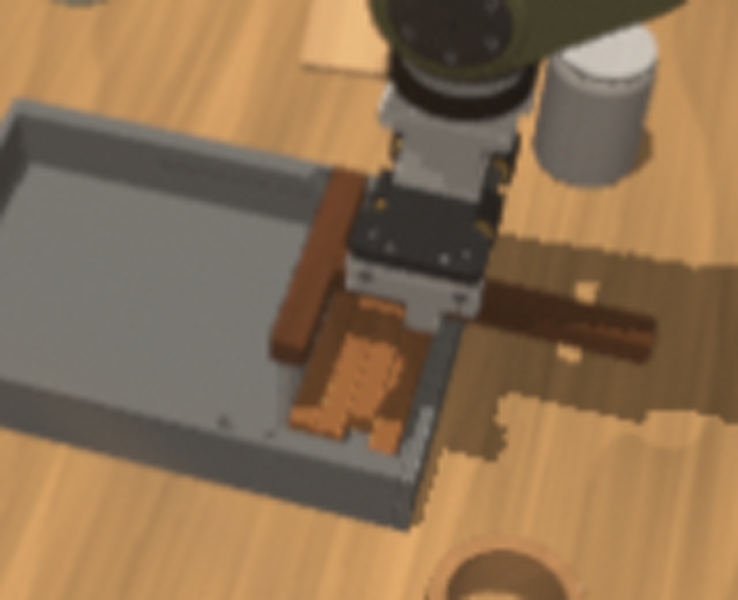

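send_rows --series '[[[0, -1, 0, 0, 0], [0, -2, 0, 0, 0], [0, -3, 0, 0, 0], [0, -4, 0, 0, 0], [0, -5, 0, 0, 0], [0, -6, 0, 0, 0], [0, -6, 0, 0, 0]]]'

```text
clock: 12.15
eef_pos: [411.9, 21.2, 67.5]
eef_rot: [-3.142, 0.0, -0.005]
wrist_force: [0.2, -0.1, -2.2]
finger_gap: 21.4
```

send_rows --series '[[[0, -1, 0, 0, 0], [0, -2, 0, 0, 0], [0, -2, 0, 0, 0]]]'

```text
clock: 12.45
eef_pos: [409.9, 21.2, 67.5]
eef_rot: [-3.142, 0.0, -0.005]
wrist_force: [-0.1, -0.2, -1.4]
finger_gap: 21.6
```

send_rows --series '[[[0, -1, 0, 0, 0], [0, -1.5, 0, 0, 0], [0, -1.5, 0, 0, 0]]]'

```text
clock: 12.75
eef_pos: [409.0, 21.2, 67.8]
eef_rot: [-3.142, -0.001, -0.005]
wrist_force: [4.9, 1.0, -2.3]
finger_gap: 21.4
```

Run:
```python
from fit import *
s=manip.camera("side");q=manip.read_state();print(q["eef_pos"],q["eef_rot"],q["wrist_force"],q["finger_gap"])
print("board near face px", proj(s,[[491,y,5] for y in (-60,110)]), "row edge", proj(s,[[471,90,21],[407,90,21]]))
im=s["img"][160:270,230:370,::-1]
cv2.imwrite("pics/g6.png",cv2.resize(im,(763,600),interpolation=2))
```

```text
[408.96470016  21.19578228  67.75109595] [ 3.14157754e+00 -1.14581112e-03 -5.16288455e-03] [ 4.12064561  1.47778166 -3.08196176] 21.819693268331743
board near face px [[282.36031187 202.30253004]
 [266.59963727 248.02286878]] row edge [[276.07577871 240.3928194 ]
 [299.68921592 246.12678795]]
```

View pics/g6.png

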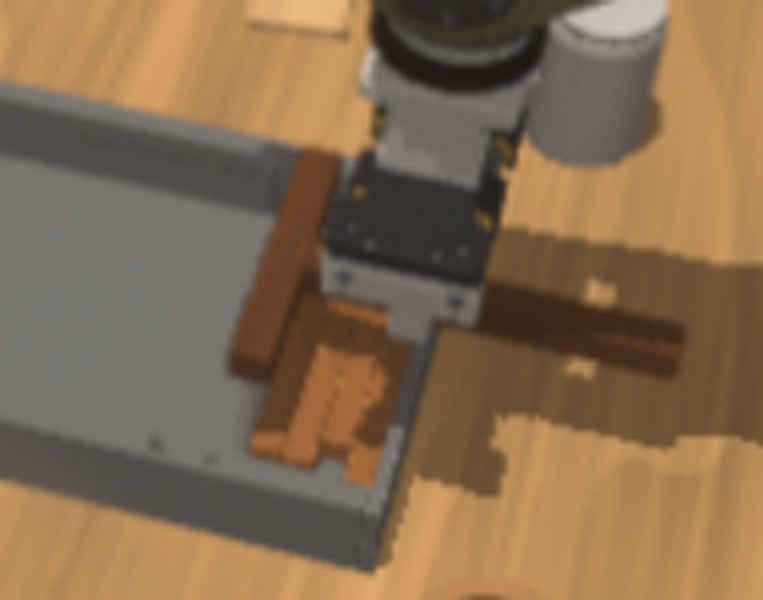

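Four rows packed flat against the near wall: contact force 5 N exactly at the expected 64 mm. Back off, lift, and return the rake.

send_rows --series '[[[0, 3, 0, 0, 0], [0, 7, 0, 0, 0], [0, 10, 0, 0, 0], [0, 10, 0, -20, 0], [0, 10, 0, -60, 0], [0, 10, 0, -100, 0], [0, 10, 0, -122, 0], [0, 10, 0, -122, 0]]]'

```text
clock: 13.6
eef_pos: [419.7, 21.1, 192.1]
eef_rot: [3.141, -0.005, -0.005]
wrist_force: [-0.6, -0.5, -2.7]
finger_gap: 21.7
```

Run:
```python
from fit import *
q=manip.read_state();print(q["eef_pos"],q["eef_rot"])
print(go(470.2,-306.5,190,.131,[420,20,189.5,-.0053]))
print(go(470.2,-306.5,190,.131))
s=manip.camera("side")
for d in manip.silhouettes("rake",s)[:2]:
    ys,xs=np.nonzero(d["pixels"]);print(d["conf"],len(xs),xs.min(),xs.max(),ys.min(),ys.max())
```

```text
[419.70477886  21.07793723 192.10782337] [ 3.1413944  -0.0046109  -0.00533099]
[51.9, 326.2, -0.5, -7.8]
[52.2, 327.3, 2.1, -7.8]
0.57 1288 268 360 151 210
```

send_rows --series '[[[0, 5, 30, 0, -1], [0, 12, 75, 0, -2], [0, 18, 115, 0, -3], [0, 25, 155, 0, -4], [0, 31, 195, 0, -5], [0, 37, 235, 0, -6], [0, 44, 275, 0, -7], [0, 49, 308, 0, -7.8], [0, 52.2, 327.3, 0, -7.8], [0, 52.2, 327.3, 0, -7.8]]]'

```text
clock: 14.7
eef_pos: [468.3, -308.0, 186.8]
eef_rot: [-3.139, 0.003, 0.129]
wrist_force: [0.8, -0.1, -2.0]
finger_gap: 21.8
```

send_rows --series '[[[0, 0, 0, 20, 0], [0, 0, 0, 50, 0], [0, 0, 0, 80, 0], [0, 0, 0, 95, 0], [0, 0, 0, 95, 0], [0, 0, 0, 95, 0]]]'

```text
clock: 15.3
eef_pos: [469.0, -305.8, 94.4]
eef_rot: [-3.141, 0.001, 0.131]
wrist_force: [-0.5, 0.4, -1.3]
finger_gap: 21.7
```

Run:
```python
from fit import *
q=manip.read_state();print(q["eef_pos"],q["eef_rot"],q["wrist_force"])
print(go(470.2,-306.5,67.5,.131))
s=manip.camera("side");t=manip.camera("top")
im=s["img"][100:200,250:370,::-1]
cv2.imwrite("pics/g7.png",cv2.resize(im,(720,600),interpolation=2))
```

```text
[ 468.95837601 -305.80535995   94.38383471] [-3.14085802e+00  6.61457950e-04  1.31270295e-01] [-0.47828738  0.38170835 -1.3195742 ]
[1.1, 0.9, 26.9, 0.0]
```

View pics/g7.png

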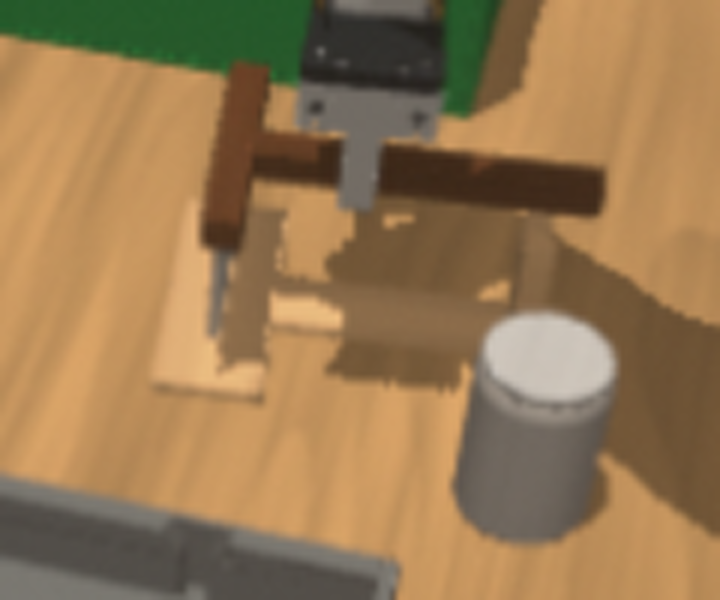

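send_rows --series '[[[0, 1, 0.8, 10, 0], [0, 1, 0.8, 20, 0], [0, 1, 0.8, 24, 0], [0, 1, 0.8, 26, 0], [0, 1, 0.8, 26.9, 0], [0, 1, 0.8, 26.9, 0], [0, 1, 0.8, 26.9, 0]]]'

```text
clock: 16.1
eef_pos: [470.2, -307.2, 67.9]
eef_rot: [3.141, -0.0, 0.131]
wrist_force: [0.4, 0.5, -1.4]
finger_gap: 21.9
```

send_rows --series '[[[0.25, 0, 0, 0, 0], [0.35, 0, 0, 0, 0], [0.45, 0, 0, 0, 0], [0.5, 0, 0, 0, 0], [0.5, 0, 0, 0, 0], [0.5, 0, 0, 0, 0], [0.5, 0, 0, -20, 0], [0.5, 0, 0, -60, 0], [0.5, 0, 0, -100, 0], [0.5, 0, 0, -133, 0]]]'

```text
clock: 17.1
eef_pos: [470.2, -307.1, 202.9]
eef_rot: [3.141, -0.001, 0.131]
wrist_force: [-0.2, 0.7, 0.3]
finger_gap: 46.8
```

Run:
```python
from fit import *
q=manip.read_state();print(q["eef_pos"],q["eef_rot"],q["wrist_force"],q["finger_gap"])
print(go(514.2,329,200,.177))
```

```text
[ 470.19009084 -307.14735091  202.93109864] [ 3.14065335e+00 -9.39336829e-04  1.30852851e-01] [-0.20150704  0.72498069  0.30388433] 46.837437187509856
[126.6, -625.0, 2.9, -2.6]
```

send_rows --series '[[[0.6, 10, -40, 0, 0], [0.6, 18, -90, 0, 0], [0.6, 28, -138, 0, -1], [0.6, 38, -186, 0, -1], [0.6, 48, -234, 0, -2], [0.6, 57, -282, 0, -2.6], [0.6, 67, -330, 0, -2.6], [0.6, 77, -378, 0, -2.6], [0.6, 87, -426, 0, -2.6], [0.6, 97, -474, 0, -2.6]]]'

```text
clock: 18.1
eef_pos: [504.2, 177.6, 200.9]
eef_rot: [3.142, -0.0, 0.176]
wrist_force: [0.9, -0.2, 0.3]
finger_gap: 56.4
```

send_rows --series '[[[0.6, 9, -45, 0, 0], [0.6, 17, -90, 0, 0], [0.6, 23, -120, 0, 0], [0.6, 27, -143, 0, 0], [0.6, 27, -143, 0, 0]]]'

```text
clock: 18.6
eef_pos: [505.3, 323.3, 200.2]
eef_rot: [-3.141, 0.0, 0.179]
wrist_force: [-1.2, -0.4, -0.4]
finger_gap: 56.4
```

Run:
```python
from fit import *
q=manip.read_state();print(q["eef_pos"],q["eef_rot"],q["wrist_force"],q["finger_gap"])
t=manip.camera("top");s=manip.camera("side")
def m(n,c): return manip.silhouettes(n,c)[0]["pixels"]
print("rake",fit(M["rake"],[470,-307,78,.13],[(t,m("rake",t))]),fit(M["rake"],[470,-307,78,.13],[(s,m("rake",s))]))
im=s["img"][260:360,170:310,::-1]
im2=s["img"][100:200,250:390,::-1]
im3=t["img"][140:280,190:430,::-1]
a=np.hstack([cv2.resize(i,(400,286),interpolation=2) for i in(im,im2)])
b=np.zeros((310,800,3),np.uint8);r=cv2.resize(im3,(531,310),interpolation=2);b[:,:531]=r
cv2.imwrite("pics/g8.png",np.vstack([a,b]))
print(go(514.2,329,130,.177))
```

```text
[505.33860432 323.27727879 200.16895955] [-3.14148549e+00  4.88697198e-04  1.78984563e-01] [-1.20155957 -0.43240726 -0.39304355] 56.35205257659823Traceback (most recent call last):
  File "<stdin>", line 5, in <module>
  File "<stdin>", line 4, in m
IndexError: list index out of range
```

Run:
```python
from fit import *
t=manip.camera("top");s=manip.camera("side")
for n,c in(("top",t),("side",s)):
    d=manip.silhouettes("rake",c)
    if d: print("rake",n,d[0]["conf"],fit(M["rake"],[470,-307,78,.13],[(c,d[0]["pixels"])]))
im=s["img"][240:340,170:310,::-1]
im2=s["img"][100:200,250:390,::-1]
im3=t["img"][140:280,190:430,::-1]
a=np.hstack([cv2.resize(i,(400,286),interpolation=2) for i in(im,im2)])
b=np.zeros((310,800,3),np.uint8);b[:,:531]=cv2.resize(im3,(531,310),interpolation=2)
cv2.imwrite("pics/g8.png",np.vstack([a,b]))
q=manip.read_state();print(q["eef_pos"],q["eef_rot"])
print(go(514.2,329,130,.177))
```

```text
rake top 0.82 (array([ 4.69477006e+02, -3.05359655e+02,  7.80000000e+01,  1.11653663e-01]), np.float64(0.12807377049180327))
[506.15456057 320.31407687 200.8441819 ] [-3.14156704e+00 -1.98583189e-04  1.75252805e-01]
[9.4, -7.2, 70.8, -0.1]
```

View pics/g8.png

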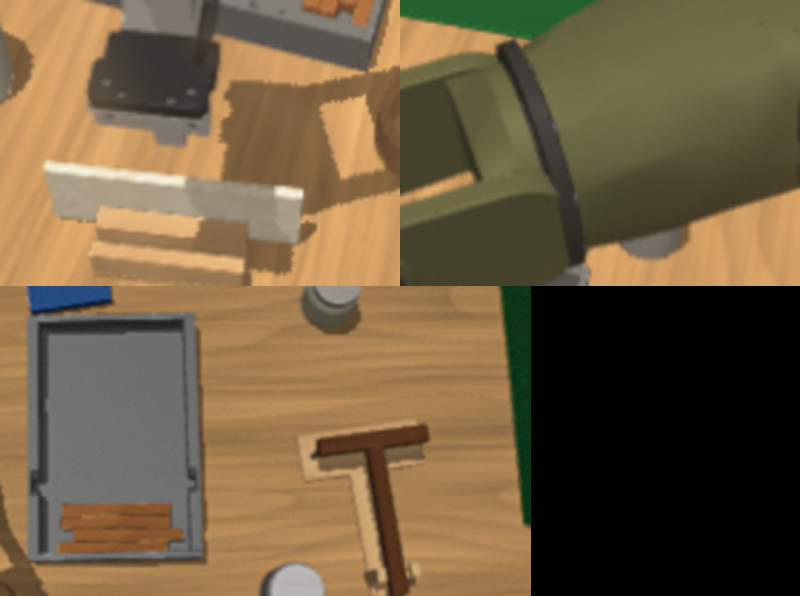

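Rake is back on its rest (handle in the notch, fit within ~2 mm of home). Four sticks are flat and parallel in the near bay. Go down onto the divider.

send_rows --series '[[[0.6, 9.5, -7.2, 0, 0], [0.6, 9.5, -7.2, 40, 0], [0.6, 9.5, -7.2, 80, 0], [0.6, 9.5, -7.2, 80, 0], [0.6, 9.5, -7.2, 80, 0]]]' --newtons 30

```text
clock: 19.5
eef_pos: [514.4, 329.6, 121.7]
eef_rot: [-3.142, -0.0, 0.176]
wrist_force: [0.5, -0.3, 1.5]
finger_gap: 56.4
```

Run:
```python
from fit import *
q=manip.read_state();print(q["eef_pos"],q["eef_rot"])
print(go(514.2,329,59,.177))
```

```text
[514.37649928 329.64988667 121.72489378] [-3.14157384e+00 -1.15504593e-04  1.75847030e-01]
[-0.3, 0.6, 62.7, -0.1]
```

send_rows --series '[[[0.6, 0, 0.5, 30, 0], [0.6, 0, 0.5, 55, 0], [0.6, 0, 0.5, 62.5, 0], [0.6, 0, 0.5, 62.5, 0], [0, 0, 0.5, 62.5, 0], [0, 0, 0.5, 62.5, 0], [0, 0, 0.5, 62.5, 0], [0, 0, 0.5, 62.5, 0], [0, 0, 0.5, 62.5, 0], [0, 0, 0.5, 62.5, 0]]]'

```text
clock: 20.5
eef_pos: [514.1, 329.3, 58.2]
eef_rot: [3.142, 0.0, 0.176]
wrist_force: [-0.3, 0.4, -0.1]
finger_gap: 11.5
```

send_rows --series '[[[0, 0, 0, 0, 0], [0, 0, 0, 0, 0], [0, 0, 0, 0, 0], [0, 0, 0, 0, 0]]]'

```text
clock: 20.9
eef_pos: [514.2, 328.9, 58.1]
eef_rot: [3.141, 0.0, 0.176]
wrist_force: [0.3, -5.0, 1.8]
finger_gap: 7.9
```

send_rows --series '[[[0, 0, 0, -10, 0], [0, 0, 0, -30, 0], [0, 0, 0, -60, 0], [0, 0, 0, -85, 0], [0, 0, 0, -95, 0], [0, 0, 0, -95, 0]]]'

```text
clock: 21.5
eef_pos: [514.5, 329.8, 154.5]
eef_rot: [-3.14, -0.002, 0.176]
wrist_force: [0.9, -0.6, -1.3]
finger_gap: 7.9
```

Run:
```python
from fit import *
q=manip.read_state();print(q["eef_pos"],q["eef_rot"],q["wrist_force"],q["finger_gap"])
print(go(495.8,25.3,153,np.pi/2-.005))
```

```text
[514.47822772 329.78313334 154.54185039] [-3.14036967e+00 -2.39663727e-03  1.76327511e-01] [ 0.91611186 -0.56115933 -1.28625493] 7.910917147234475
[-71.8, 296.5, 1.5, -79.6]
```

send_rows --series '[[[0, -4, 18, 0, -4], [0, -12, 48, 0, -12], [0, -21, 85, 0, -20], [0, -30, 122, 0, -28], [0, -39, 160, 0, -36], [0, -48, 198, 0, -44], [0, -57, 235, 0, -52], [0, -64, 265, 0, -60], [0, -69, 285, 0, -68], [0, -71.8, 296, 0, -74]]]'

```text
clock: 22.5
eef_pos: [494.6, 23.8, 151.8]
eef_rot: [-3.14, -0.0, 1.472]
wrist_force: [1.2, 0.7, -0.6]
finger_gap: 7.9
```

send_rows --series '[[[0, 0, 0, 0, -4], [0, 0, 0, 0, -5.6], [0, 0, 0, 0, -5.6], [0, 0, 0, 0, -5.6], [0, 0, 0, 0, -5.6]]]'

```text
clock: 23.0
eef_pos: [495.3, 25.5, 152.9]
eef_rot: [-3.141, -0.0, 1.565]
wrist_force: [0.2, -0.1, -0.8]
finger_gap: 7.9
```

Run:
```python
from fit import *
t=manip.camera("top");s=manip.camera("side");t2=manip.camera("top")
q=manip.read_state();X=q["eef_pos"];print(X,q["eef_rot"],q["wrist_force"],q["finger_gap"])
for n,c in(("side",s),("top",t)):
    d=manip.silhouettes("divider_center",c)
    for e in d[:2]: print(n,e["conf"],e["pixels"].sum(),e["rect"],fit(M["div"],[X[0],X[1],X[2]-12,np.pi/2],[(c,e["pixels"])]))
c=s
for e in manip.silhouettes("tray",c)[:1]: print("tray",e["conf"],fit(M["tray"],[557,25,0,0],[(c,e["pixels"])]))
vis=s["img"][:,:,::-1].copy()
# expected home slot and board ends
for P in([495.8,-79.7,50],[495.8,130.3,50]): cv2.circle(vis,tuple(int(round(v)) for v in proj(s,[P])[0]),1,(0,0,255),-1)
cv2.imwrite("pics/g9.png",cv2.resize(vis[140:275,200:380],(800,600),interpolation=2))
```

```text
[495.30112213  25.44134256 153.07845962] [-3.14151582e+00 -2.77180486e-05  1.56525445e+00] [ 0.68158062 -0.02231362 -0.41184249] 7.708316152641192
side 0.84 406 [260.9, 172.1, 24.1, 60.0] (array([500.08294554,  31.16451325, 141.07845962,   1.62483157]), np.float64(0.5592672413793104))
side 0.46 1463 [138.1, 235.4, 37.5, 49.3] (array([495.30112213,  25.44134256, 141.07845962,   1.57079633]), np.float64(1.0))
top 0.51 152 [201.2, 218.2, 78.1, 9.8] (array([494.14411226,  24.51216578, 141.07845962,   1.57086386]), np.float64(3.0057565789473686))
top 0.42 1796 [198.1, 96.0, 40.2, 57.4] (array([495.30112213,  25.44134256, 141.07845962,   1.57079633]), np.float64(1.0))
tray 0.75 (array([ 5.58494096e+02,  2.49791812e+01,  0.00000000e+00, -2.45292176e-03]), np.float64(0.24401053256193442))
```

View pics/g9.png

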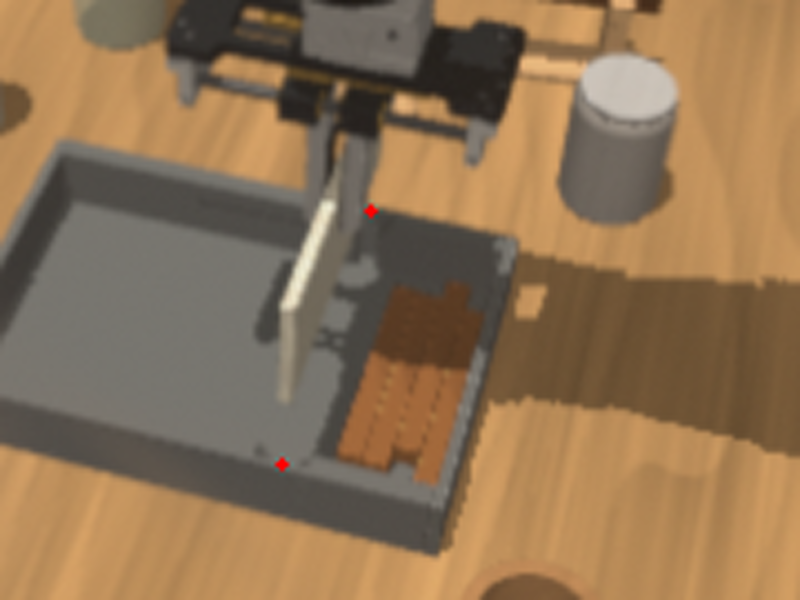

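The board hangs over the slots (marks at (282,464) and (371,210) lie on the visible slot flares), and the rows are straight. Lower into the flare, watching force.

send_rows --series '[[[0, 0, 0.5, 20, 0], [0, 0, 0.5, 40, 0], [0, 0, 0.5, 52, 0], [0, 0, 0.5, 58, 0], [0, 0, 0.5, 60, 0], [0, 0, 0.5, 60, 0], [0, 0, 0.5, 60, 0]]]'

```text
clock: 24.0
eef_pos: [496.2, 25.3, 93.8]
eef_rot: [3.141, 0.0, 1.566]
wrist_force: [-0.7, 0.3, -0.7]
finger_gap: 8.0
```

Run:
```python
from fit import *
s=manip.camera("side");q=manip.read_state();X=q["eef_pos"];print(X,q["eef_rot"],q["wrist_force"],q["moment"],q["finger_gap"])
cv2.imwrite("pics/g10.png",cv2.resize(s["img"][160:265,230:370,::-1],(800,600),interpolation=2))
```

```text
[496.17287713  25.2793232   93.79302297] [ 3.14050709e+00 -8.83252809e-06  1.56543988e+00] [ 0.1183261   0.07080869 -1.32280516] [-0.04608536 -0.03095809 -0.02214729] 7.584786909244446
```

View pics/g10.png

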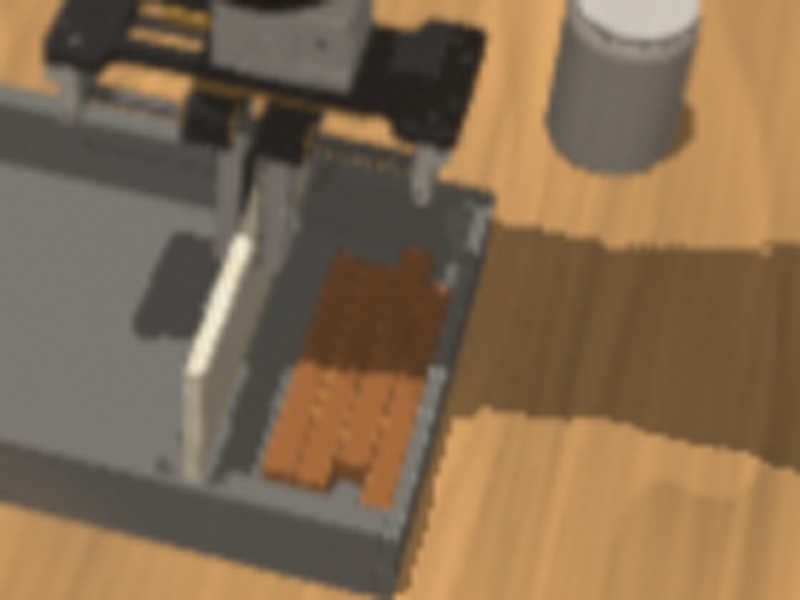

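Board end sits inside the flare with no contact force. Continue slowly.

send_rows --series '[[[0, 0, 0, 2, 0], [0, 0, 0, 4, 0], [0, 0, 0, 6, 0], [0, 0, 0, 8, 0], [0, 0, 0, 10, 0], [0, 0, 0, 12, 0], [0, 0, 0, 14, 0], [0, 0, 0, 16, 0], [0, 0, 0, 18, 0], [0, 0, 0, 18, 0]]]'

```text
clock: 25.05
eef_pos: [495.7, 25.3, 74.9]
eef_rot: [-3.141, -0.0, 1.565]
wrist_force: [0.2, 0.1, -1.5]
finger_gap: 7.8
```

send_rows --series '[[[0, 0, 0, 2, 0], [0, 0, 0, 5, 0], [0, 0, 0, 8, 0], [0, 0, 0, 11, 0], [0, 0, 0, 13, 0], [0, 0, 0, 15, 0], [0, 0, 0, 16, 0], [0, 0, 0, 17, 0], [0, 0, 0, 17, 0], [0, 0, 0, 17, 0]]]'

```text
clock: 26.05
eef_pos: [495.9, 25.3, 58.2]
eef_rot: [3.141, -0.0, 1.565]
wrist_force: [0.2, -0.1, -1.6]
finger_gap: 7.8
```

send_rows --series '[[[0, 0, 0, 0.5, 0], [0, 0, 0, 1, 0], [0, 0, 0, 1.3, 0], [0, 0, 0, 1.3, 0], [0, 0, 0, 1.3, 0]]]'

```text
clock: 26.55
eef_pos: [495.9, 25.3, 57.1]
eef_rot: [3.141, 0.0, 1.566]
wrist_force: [-2.3, 0.2, 5.6]
finger_gap: 8.0
```

Floor contact exactly at the home height (57.1). Release and withdraw upward.

send_rows --series '[[[0.12, 0, 0, 1.1, 0], [0.2, 0, 0, 1.1, 0], [0.3, 0, 0, 1.1, 0], [0.35, 0, 0, 1.1, 0], [0.35, 0, 0, 1.1, 0], [0.35, 0, 0, 0, 0], [0.35, 0, 0, -20, 0], [0.35, 0, 0, -60, 0], [0.35, 0, 0, -110, 0], [0.35, 0, 0, -140, 0]]]'

```text
clock: 27.55
eef_pos: [496.4, 25.3, 200.4]
eef_rot: [3.138, 0.0, 1.566]
wrist_force: [-0.5, -0.1, -0.1]
finger_gap: 33.0
```

send_rows --series '[[[0.35, 0, -20, 0, 0], [0.35, 0, -60, 0, 0], [0.35, 0, -100, 0, 0], [0.35, 0, -100, 0, 0], [0.35, 0, -100, 0, 0], [0.35, 0, -100, 0, 0]]]'

```text
clock: 28.15
eef_pos: [396.7, 25.8, 197.1]
eef_rot: [3.141, 0.0, 1.565]
wrist_force: [-0.6, 0.4, -0.9]
finger_gap: 32.9
```

Run:
```python
from fit import *
t=manip.camera("top");s=manip.camera("side");q=manip.read_state();print(q["eef_pos"],q["wrist_force"],q["finger_gap"])
for n,c in(("side",s),("top",t)):
    d=manip.silhouettes("divider_center",c)
    for e in d[:1]: print(n,e["conf"],e["pixels"].sum(),e["rect"])
    d=manip.silhouettes("rake",c)
    for e in d[:1]: print("rake",n,e["conf"],fit(M["rake"],[470,-307,78,.13],[(c,e["pixels"])]))
    for n2,h in(("can",100),("jar",100),("tape",45),("mug",90),("bottle",190),("book",22)):
        d=manip.silhouettes(n2,c)[:1]
        if d:
            ys,xs=np.nonzero(d[0]["pixels"]);print(n2,round(d[0]["conf"],2),np.round(atz(c,(xs.mean(),ys.mean()),h/2)[:2]))
vis=s["img"][:,:,::-1].copy()
print(proj(s,[[491.8,125,85],[499.8,125,85],[491.8,-75,85],[499.8,-75,85]]))
a=cv2.resize(vis[110:270,190:390],(750,600),interpolation=2)
cv2.imwrite("pics/g11.png",a)
```

```text
[396.53397734  25.75790133 196.74676869] [-0.41280858 -1.29077426  0.14018838] 32.86531639056654
side 0.8 531 [261.5, 179.4, 24.2, 64.4]
rake side 0.73 (array([ 4.70e+02, -3.07e+02,  7.80e+01,  1.30e-01]), np.float64(1.0))
can 0.96 [ 345. -172.]
jar 0.67 [ 737. -263.]
tape 0.55 [338. 190.]
mug 0.82 [741. 251.]
bottle 0.9 [ 800. -110.]
book 0.82 [811.  90.]
top 0.72 250 [205.2, 224.1, 71.0, 9.9]
rake top 0.64 (array([ 4.69621181e+02, -3.04947116e+02,  7.80000000e+01,  1.15878168e-01]), np.float64(0.08738888888888889))
can 0.96 [ 350. -193.]
jar 0.59 [ 735. -267.]
tape 0.69 [333. 196.]
mug 0.63 [741. 253.]
bottle 0.84 [ 802. -126.]
book 0.69 [811.  87.]
[[265.44994055 234.02546751]
 [262.35208193 233.27415764]
 [284.90785158 179.44109174]
 [282.14220395 178.85017543]]
```

Run:
```python
from fit import *
t=manip.camera("top");s=manip.camera("side")
obs=[(c,manip.silhouettes("divider_center",c)[0]["pixels"]) for c in(t,s)]
print("div exp top",proj(t,[[495.8,125,85],[495.8,-75,85]]))
print(fit(M["div"],[495.8,25.3,45,1.566],[obs[1]]),fit(M["div"],[495.8,25.3,45,1.566],[obs[1]],(1,1,1,1)))
for c in (t,s):
  for d in manip.silhouettes("stick0",c)[:4]:
    ys,xs=np.nonzero(d["pixels"]);print("stick",round(d["conf"],2),len(xs),np.round(atz(c,(xs.mean(),ys.mean()),21)))
manip.sign_off();print(manip.read_state()["clock"])
```

```text
div exp top [[203.59796911 226.80747204]
 [277.31812777 224.95955802]]
(array([497.82428046,  22.4837295 ,  45.        ,   1.56755483]), np.float64(0.17341188524590165)) (array([498.92825725,  18.08086055,  38.95566247,   1.56672097]), np.float64(0.16572745901639344))
stick 0.79 259 [465.  32.  21.]
stick 0.73 186 [417.  28.  21.]
stick 0.7 297 [449.  31.  21.]
stick 0.69 266 [432.  17.  21.]
the job is handed in; nothing more can be done
the job is handed in; nothing more can be done
```

I finished the job and handed it in at about 28 s on the robot clock, against the 64 s limit. I gripped the rake, combed the four sticks to the near wall and put the rake back on its rest. Then I stood the divider in the tray's two slots.

**Checks that agreed:**
- **Sticks:** the last top view shows four separate rows at x ≈ 417, 432, 449 and 465 mm, inside the near bay (about 407–489 mm). They packed to the expected 64 mm at about 5 N. Only the rake touched them.
- **Rake:** it is on its rest about 2 mm and 0.01 rad from its first pose, measured from the top view.
- **Divider:** it reached the tray floor at exactly the home height, with no sideways force on the way down. Its top edge then appeared within about 1 px of the expected position in the side view.
- **Other goods:** the top view shows the bottle, mug, jar, book and can unmoved. The tape read about 6 mm off there at lower confidence, but unchanged in the side view.

**Checks that disagreed or failed:**
- The single-view fit of the divider was 2–3 mm off. With its height left free it read 39 mm instead of 45 mm, which I put down to the tray wall hiding its lower part.
- In the last side view the can and bottle read about 15–20 mm off. The arm may have been hiding part of them; the top view showed both unmoved.
- The last side-view fit of the rake failed, so its final pose rests on the top view alone.
- I had already used all 12 pictures, so I checked the final state by numbers only and did not look at it.

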